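# Turn the pump station's status flag over to green

## Robot

A 7-joint arm with a two-finger parallel gripper is mounted at the origin on the work surface. World frame = base frame: x ahead of the robot, y to its left, z up, the work surface at z = 0. Lengths are in mm, angles in rad, forces in N, time in s.
With the tool pointing down it reaches from about 400 to 875 mm from the base axis. Payload 19.3 kg.
Tool frame: the origin (TCP) lies at the very end of the fingers, on their centre line; the grasp point (between the pads) lies 19 mm behind it (grip_point_offset is the z of the grasp point in the tool frame, in mm); z points along the fingers, x is the direction in which the jaws open and shut, and the axes are right-handed (so a half turn about z gives the same grasp; the last joint's range is limited). The gripper opens to 85 mm and grips with 20 to 120 N. Pads are 22 mm wide; open, the fingers measure 114 mm over their backs; the gripper's body (76 mm by 85 mm) begins 54 mm behind the grasp point. The pads swing forward as they close: fully open they stand 13 mm farther back than shut.
Start: joints at [1.105, 0.521, -0.036, 1.599, 0.021, 1.021, -0.113], TCP at [240.939, -576.683, 231.291] pointing down, gripper open.
Joint ranges: [-2.91, 2.91], [-0.3, 2.13], [-1.5, 1.42], [0.17, 2.43], [-1.26, 4.41], [0.16, 1.93], [-2.52, 2.52]. Speed limits (rad/s): [1.89, 1.89, 2.39, 2.39, 3.01, 3.01, 3.01].

## Interface

Orientations are given as a 3x3 rotation matrix whose columns are the frame's x, y, z axes.
In Python, from workcell import movep, movel, goto_joints, open_gripper, clamp, wait, inverse_kinematics, read_state, camera, PlanningError, finish_job, grip_point_offset gives the robot as it stands. Calls block until the motion is done:
- movep(position, orientation): joint-space move of the TCP to a pose.
- movel(position, frame=None, max_speed=150, guard=None): straight line of the TCP; frame=None keeps the orientation; max_speed is the mean speed in mm/s. With guard (N) it stops when the force on the tool has changed by that much, and returns True; else False.
- goto_joints(angles): joint-space move.
- open_gripper() and clamp(): open the fingers fully, or close them until they stop; the grip force is fixed at half the most.
- wait(seconds).
- inverse_kinematics(position, orientation): joint angles nearest the present ones, or None.
- read_state(): the state.
- camera(name): name is "side" or "top" or "wrist"; returns a dict with "image" (480x640x3 uint8, blue, green, red), "range_z" (480x640 float32, mm along the optical axis (not along the pixel's ray), 0 where there is no reading), "fx", "fy", "cx", "cy" (pixels), "dist_coeffs" ([k1, k2, p1, p2, k3] as OpenCV has them; the pictures are not rectified), "cam_to_world" (4x4, takes a point from camera to world coordinates). Camera axes: x right, y up, looking along -z (the intrinsics and any distortion apply to the point x, -y, -z); pixel columns grow to the right and rows downward; lengths in mm; the calibration is good to about 2 mm. A picture is of the moment at which its call begins.
A pose or a line that the arm cannot do raises PlanningError and nothing moves.
- finish_job(): hands the job in, once; it reports no verdict.
The state is a dict: "time": time; "qpos": joint angles; "qvel": joint speeds; "joint_efforts": joint torques, N m; "eef_pos": TCP position; "tool_rot": TCP orientation; "ft_force": force on the tool from outside, world axes, zero at the start; "torque": the same for the moment, N m; "finger_gap": finger opening in mm.
Only numpy, scipy, OpenCV 4.12 (cv2) and the standard library are available. Lean on these libraries where they do the work, as an engineer would, in place of code of your own. Each camera call takes 0.05 s, during which the arm holds its last target.

## Task

The blue circuit's pump is primed, so show it: with the fingertips, turn the hinged paddle of the blue-footed status flag over its pivot from red to green until it lies fully flat on the other side. Only push it: do not pinch the paddle, and do not lift, tip or shift its stand. Leave the yellow-footed flag and the other things on the bench as they are.

Things in the scene. Friction and masses are not known exactly. Their poses are not given: they have to be found in the camera images.
- blue_stand: blue flag stand (the one to work on): loose, 0.95 kg, foot 160 (x) x 120 (y) x 12 mm; origin under the foot's centre, z up. Two blue cheeks at y = +-51 mm (50 wide in x, 10 thick, 100 tall) carry a level hinge pin along y, 90 mm above the origin. Paddle starts on the stand's -x side (the robot's right, within 0.6 rad), ends on +x (left). Over 10 N down on its outer end may tip the stand.
- blue_paddle (a joint): paddle angle, rad: 0 = level on the stand's -x side, red up; 1.57 = upright; 3.14 = level on +x, green up (stops at both ends). Starts at 0 to 0.2. A plate 80 mm wide (y), 8 mm thick (4 at the rim), reaching 100 mm from the hinge; 70 mm of free room under it. Hinge friction 0.05 N m: stays where it is left; 1 N at the outer end moves it.
- blue_edge (a point): middle of the outer, free edge of the blue stand's paddle, 100 mm from the hinge axis; moves with the paddle. In its axes -x points from the hinge to the free edge, z out of the red face
- blue_hinge (a point): middle of the blue stand's hinge axis, 90 mm above the bench; its axes are those of the stand. Two thin rubber stop bars lie between the cheeks at x = -19 and +19 mm, just under the paddle
- blue_red_face: the red face sheet of the blue stand's paddle, 80 x 72 x 2 mm, inset 4 mm from the paddle's rim; origin on the hinge axis; up at the start
- blue_green_face: the green face sheet of the blue stand's paddle, 80 x 72 x 2 mm, inset 4 mm from the paddle's rim; origin on the hinge axis; underneath at the start
- yellow_stand: yellow flag stand (built alike, to be left alone): loose, 0.95 kg, foot 160 (x) x 120 (y) x 12 mm; origin under the foot's centre, z up. Two yellow cheeks at y = +-51 mm (50 wide in x, 10 thick, 100 tall) carry a level hinge pin along y, 90 mm above the origin. Paddle starts on the stand's -x side (the robot's right, within 0.6 rad), ends on +x (left). Over 10 N down on its outer end may tip the stand.
- yellow_paddle (a joint): paddle angle, rad: 0 = level on the stand's -x side, red up; 1.57 = upright; 3.14 = level on +x, green up (stops at both ends). Starts at 0 to 0.2. A plate 80 mm wide (y), 8 mm thick (4 at the rim), reaching 100 mm from the hinge; 70 mm of free room under it. Hinge friction 0.05 N m: stays where it is left; 1 N at the outer end moves it.
- yellow_edge (a point): middle of the outer, free edge of the yellow stand's paddle, 100 mm from the hinge axis; moves with the paddle. In its axes -x points from the hinge to the free edge, z out of the red face
- pump_head: a black round blood-pump head, 90 mm across and 85 mm tall, with a short outlet stub; origin at the centre of its underside
- stopcock: a small white three-way stopcock with a blue hub, 50 mm long, 29 mm tall, loose; origin underneath its middle
- syringe: a clear syringe lying flat, 150 mm long, 28 mm thick, loose; origin underneath its barrel
- specimen_jar: a jar with orange cap, 52 mm across, 70 mm tall, loose; origin at the centre of its underside
- dish: an open steel dish 90 x 150 x 30 mm, loose; origin at the centre of its underside
- connector: a small grey hose connector standing upright, 28 mm across, 50 mm tall, loose; origin at the centre of its underside
Things that resemble listed ones, but are neither listed nor needed, are in the scene too. There is more than one size of the blue_stand; the job needs the largest.

How it is judged:
By the outcome, as a careful person would: the job done as asked, in the order asked, and still so for the second after the job is handed in, with the robot touching nothing.
It also fails if it takes over 48 s, if anything falls off the work surface, if the arm or the gripper's body presses on something with over 40 N, if the wrist force passes 120 N, or if a joint passes its speed limit or range.

## Working session

There is one attempt and no reset: what is moved stays moved. The work goes in short steps, each a Python script; the robot and the scene stay as the last script left them, time stands still between calls to the robot, and variables do not carry over. Pictures are saved under pics/ and viewed, and the job is handed in when it is done.

```bash
mkdir -p pics; ls; cat > h.py <<'E'
import numpy as np, cv2
from workcell import *
def snap(n,f):
    c=camera(n); cv2.imwrite('pics/%s.png'%f,c['image']); np.savez('pics/%s.npz'%f,**c); return c
def load(f): return dict(np.load('pics/%s.npz'%f))
def rays(c,px):
    K=np.array([[c['fx'],0,c['cx']],[0,c['fy'],c['cy']],[0,0,1]],float)
    u=cv2.undistortPoints(np.array(px,float).reshape(-1,1,2),K,np.array(c['dist_coeffs'],float)).reshape(-1,2)
    d=np.c_[u[:,0],-u[:,1],-np.ones(len(u))]
    T=c['cam_to_world']; return T[:3,3],d@T[:3,:3].T
def onplane(c,px,z):
    o,d=rays(c,px); return o+d*((z-o[2])/d[:,2])[:,None]
def bydepth(c,px):
    o,d=rays(c,px); px=np.array(px).astype(int).reshape(-1,2)
    return o+d*c['range_z'][px[:,1],px[:,0]][:,None]
E
python3 - <<'E'
from h import *
for n in ['top','side','wrist']:
    c=snap(n,n+'0'); print(n,c['cam_to_world'].round(2),c['fx'])
s=read_state(); print(s['time'],s['eef_pos'],s['tool_rot'],s['finger_gap'],grip_point_offset)
E
```

```text
pics
top [[ 1.00000e-02  9.90000e-01 -1.50000e-01  3.20290e+02]
 [-1.00000e+00  1.00000e-02 -0.00000e+00 -4.55000e+00]
 [-0.00000e+00  1.50000e-01  9.90000e-01  1.38248e+03]
 [ 0.00000e+00  0.00000e+00  0.00000e+00  1.00000e+00]] 593.6734666420132
side [[-8.80000e-01  3.30000e-01 -3.30000e-01  7.38000e+01]
 [-4.70000e-01 -6.30000e-01  6.30000e-01  8.41520e+02]
 [-0.00000e+00  7.10000e-01  7.10000e-01  1.05178e+03]
 [ 0.00000e+00  0.00000e+00  0.00000e+00  1.00000e+00]] 531.8142034492705
wrist [[ 3.9000e-01  8.9000e-01  2.5000e-01  3.0208e+02]
 [-9.2000e-01  3.7000e-01  1.0000e-01 -5.4966e+02]
 [-0.0000e+00 -2.7000e-01  9.6000e-01  3.7338e+02]
 [ 0.0000e+00  0.0000e+00  0.0000e+00  1.0000e+00]] 361.8038000013026
0.15 [ 240.84301908 -576.49178849  230.90609284] [[ 3.85519294e-01 -9.22699712e-01 -3.38309880e-04]
 [-9.22699455e-01 -3.85519440e-01  6.91218728e-04]
 [-7.68212357e-04  4.56801852e-05 -9.99999704e-01]] 85.07583375285348 -18.700000000000003
```

View pics/top0.png

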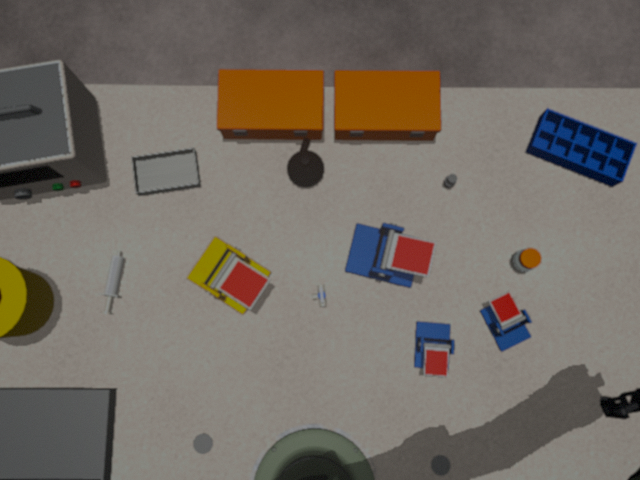

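View pics/side0.png

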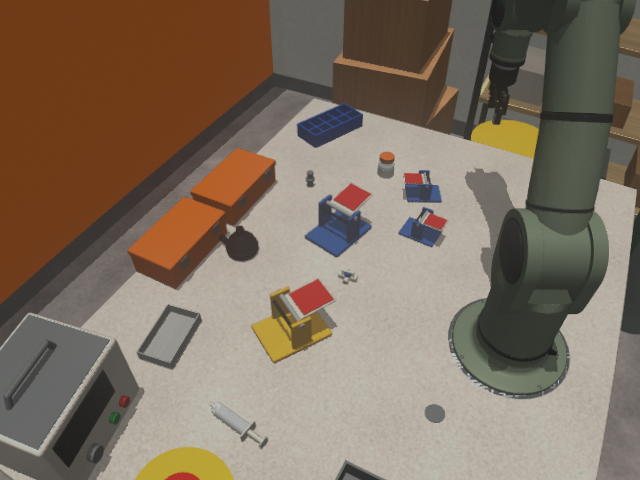

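Blue-footed candidates in the top view are at (393,255), (435,350) and (505,320). The one at (393,255) is clearly the largest, so it fits. I'll confirm with a crop and measure it.

```bash
python3 - <<'E'
from h import *
c=load('top0'); im=c['image']
cv2.imwrite('pics/crop0.png',cv2.resize(im[205:390,320:560],None,fx=3.2,fy=3.2,interpolation=cv2.INTER_CUBIC))
for nm in ['top0','side0']:
    c=load(nm); im=c['image']; hsv=cv2.cvtColor(im,cv2.COLOR_BGR2HSV)
    red=cv2.inRange(hsv,(0,180,120),(5,255,255))|cv2.inRange(hsv,(174,180,120),(180,255,255))
    blue=cv2.inRange(hsv,(100,120,50),(125,255,255))
    for k,m in (('red',red),('blue',blue)):
        n,l,st,ce=cv2.connectedComponentsWithStats(m)
        for i in range(1,n):
            if st[i,4]<150: continue
            ys,xs=np.where(l==i); px=np.c_[xs,ys]
            P=bydepth(c,px); ok=c['range_z'][ys,xs]>0
            P=P[ok]; 
            if len(P)<100: continue
            mu=P.mean(0); u,s,v=np.linalg.svd(P-mu,full_matrices=False)
            print(nm,k,ce[i].round(),st[i,4],mu.round(1),'normal',v[2].round(3),'v0',v[0].round(3),'rms',(s/np.sqrt(len(P))).round(1))
            if k=='blue' and np.hypot(*(mu[:2]-[520,-100]))<120:
                print(' z pct',np.percentile(P[:,2],[2,25,50,75,98]).round(1))
                for lo,hi in((5,20),(85,110)):
                    Q=P[(P[:,2]>lo)&(P[:,2]<hi)]
                    if len(Q)>20: print(lo,len(Q),cv2.minAreaRect(Q[:,:2].astype(np.float32)), cv2.boxPoints(cv2.minAreaRect(Q[:,:2].astype(np.float32))).round(0).tolist())
            if k=='red': 
                r=cv2.minAreaRect(P[:,:2].astype(np.float32)); print('   rect',r,cv2.boxPoints(r).round(0).tolist())
E
```

```text
top0 red [412. 255.] 968 [ 515.3 -211.5  101.3] normal [-0.04  -0.121 -0.992] v0 [ 0.214  0.969 -0.126] rms [20.9 18.6  2.6]
   rect ((515.2874145507812, -211.437744140625), (72.42620086669922, 65.58647155761719), 75.8807144165039) [[475.0, -239.0], [538.0, -255.0], [556.0, -184.0], [492.0, -168.0]]
top0 red [244. 283.] 990 [449.  155.2  99.5] normal [0.062 0.088 0.994] v0 [-0.508 -0.855  0.107] rms [21.2 18.8  2.6]
   rect ((449.4215087890625, 155.65884399414062), (74.10296630859375, 65.43502807617188), 58.271976470947266) [[402.0, 141.0], [458.0, 107.0], [497.0, 170.0], [441.0, 204.0]]
top0 red [505. 307.] 410 [ 405.3 -420.1   62.2] normal [-0.013 -0.036  0.999] v0 [-0.911 -0.412 -0.027] rms [13.5 12.3  2.6]
   rect ((405.38470458984375, -419.9023132324219), (48.137699127197266, 45.25390625), 26.145448684692383) [[374.0, -410.0], [394.0, -451.0], [437.0, -430.0], [417.0, -389.0]]
top0 red [436. 362.] 405 [ 284.1 -265.4   62.1] normal [-0.013  0.009 -1.   ] v0 [-1.    -0.012  0.013] rms [13.3 11.8  2.6]
   rect ((284.2544860839844, -265.25372314453125), (41.08326721191406, 46.692333
[... 1050 characters left out ...]
  0.026 -1.   ] v0 [-0.873 -0.488 -0.001] rms [13.1  3.1  1.4]
   rect ((425.0164794921875, 650.37744140625), (53.900699615478516, 12.320009231567383), 28.870121002197266) [[398.0, 643.0], [404.0, 632.0], [452.0, 658.0], [446.0, 669.0]]
side0 blue [330. 121.] 271 [ 781.8 -613.6   44.5] normal [-0.139  0.073 -0.988] v0 [-0.418 -0.908 -0.008] rms [61.8 29.7  6.6]
side0 blue [328. 240.] 473 [ 536.5 -111.1   11.4] normal [ 0.    -0.023  1.   ] v0 [-0.961  0.277  0.007] rms [31.2 14.8  2.3]
 z pct [ 6.3  9.8 11.5 13.  16. ]
5 468 ((539.3108520507812, -112.60797119140625), (56.0296516418457, 119.48580932617188), 73.71454620361328) [[474.0, -123.0], [589.0, -156.0], [605.0, -102.0], [490.0, -69.0]]
```

View pics/crop0.png

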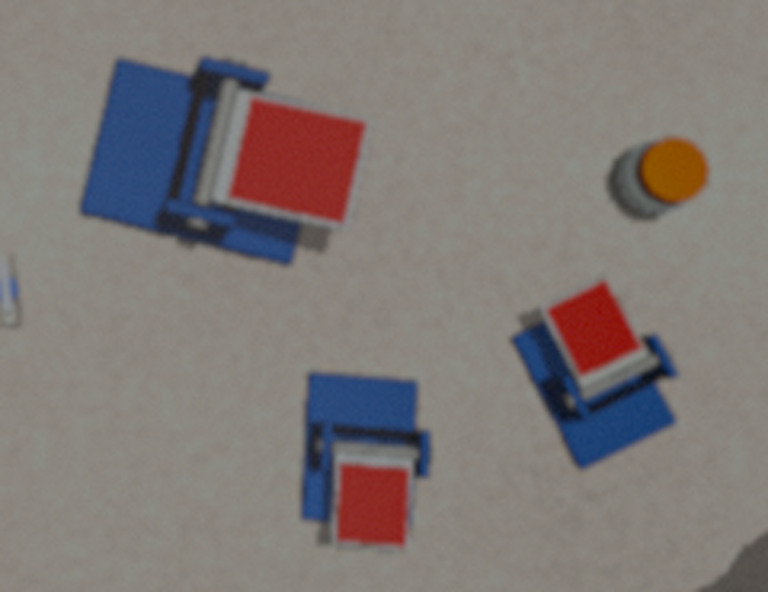

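```bash
cat > plan.py <<'E'
from h import *
C=np.array([527.,-158.,0]); yaw=np.deg2rad(76.2)
X=np.array([np.cos(yaw),np.sin(yaw),0]); Y=np.array([-np.sin(yaw),np.cos(yaw),0]); Z=np.array([0,0,1.])
sgn=1
def W(x,z,y=0): return C+X*x+Y*y+Z*z
def R(th,s=None):
    s=s or sgn
    t=X*np.sin(th)-Z*np.cos(th); x=s*Y
    return np.c_[x,np.cross(t,x),t]
w=11.
def tcp(a,th,r_end=75,s=25):
    p=np.array([-np.cos(a),np.sin(a)]); n=np.array([-np.sin(a),-np.cos(a)]); t=np.array([np.sin(th),-np.cos(th)])
    h=np.array([0,90.])
    m=np.array([-t[1],t[0]])      # perp to tool
    if m@n<0: m=-m
    if -n@t<0: return h+100*p+m*(w+2)+s*t
    return h+r_end*p+n*(4+w*abs(m@n))
E
python3 - <<'E'
import plan
from plan import *
for s in (1,-1):
  for nm,x,z,th in (('pre',-190,160,48),('in',-150,60,48)):
    print(s,nm,W(x,z).round(),None if (q:=inverse_kinematics(W(x,z),R(np.deg2rad(th),s))) is None else np.round(q,2))
  for a,th in ((0,48),(.2,48),(.6,46),(1,42),(1.5,35),(2,25),(2.5,15),(3.14,5)):
    x,z=tcp(a,np.deg2rad(th)); q=inverse_kinematics(W(x,z),R(np.deg2rad(th),s))
    print(s,a,round(x),round(z),None if q is None else np.round(q,2))
c=load('top0')
print('jar, connector',bydepth(c,[(529,259),(450,180)]).round())
E
```

```text
1 pre [ 482. -343.  160.] [ 0.67  0.9   0.32  1.45 -0.84  1.55 -2.08]
1 in [ 491. -304.   60.] [ 0.67  1.    0.24  1.53 -0.88  1.37 -2.  ]
1 0 -90 64 [ 0.6   0.95  0.21  1.64 -0.92  1.28 -2.01]
1 0.2 -88 83 [ 0.59  0.92  0.22  1.65 -0.91  1.31 -2.03]
1 0.6 -74 120 [ 0.55  0.84  0.24  1.68 -0.9   1.3  -2.08]
1 1 -53 145 [ 0.49  0.75  0.24  1.72 -0.87  1.24 -2.15]
1 1.5 -19 164 [ 0.38  0.65  0.24  1.79 -0.81  1.13 -2.28]
1 2 21 163 [ 0.24  0.57  0.22  1.85 -0.69  0.95 -2.48]
1 2.5 55 141 [-0.14  0.61  0.54  1.9  -0.76  0.88 -2.52]
1 3.14 75 95 [-0.42  0.75  0.77  1.94 -0.86  0.82 -2.52]
-1 pre [ 482. -343.  160.] [ 1.15  0.92 -0.52  1.42 -0.32  1.33  0.64]
-1 in [ 491. -304.   60.] [ 1.12  1.03 -0.52  1.5  -0.3   1.14  0.68]
-1 0 -90 64 [ 1.08  1.   -0.56  1.61 -0.34  1.03  0.66]
-1 0.2 -88 83 [ 1.08  0.96 -0.56  1.61 -0.34  1.05  0.64]
-1 0.6 -74 120 [ 1.07  0.88 -0.58  1.65 -0.35  1.05  0.59]
-1 1 -53 145 [ 1.03  0.8  -0.59  1.69 -0.34  1.01  0.52]
-1 1.5 -19 164 [ 0.94  0.7  -0.59  1.75 -0.29  0.93  0.4 ]
-1 2 21 163 [ 0.79  0.61 -0.56  1.82 -0.17  0.83  0.19]
-1 2.5 55 141 [ 0.61  0.58 -0.51  1.86  0.02  0.74 -0.08]
-1 3.14 75 95 [ 0.42  0.62 -0.44  1.89  0.27  0.67 -0.4 ]
jar, connector [[ 512. -474.   72.]
 [ 698. -309.   52.]]
```

```bash
sed -i 's/^sgn=1/sgn=-1/' plan.py; python3 - <<'E'
from plan import *
th=np.deg2rad(48)
clamp(); movep(W(-190,230),R(th))
print(movel(W(-155,70),max_speed=120,guard=6))
s=read_state(); print(s['time'],s['eef_pos'],s['finger_gap'],s['ft_force'])
snap('side','side1'); snap('wrist','wrist1')
c=load('side1'); cv2.imwrite('pics/side1c.png',cv2.resize(c['image'][100:340,240:560],None,fx=2.4,fy=2.4))
E
```

```text
False
3.6667 [ 490.25702948 -308.89309978   70.58807349] 0.12475405313160652 [ 0.82643113 -0.2719911   0.56833159]
```

View pics/side1c.png

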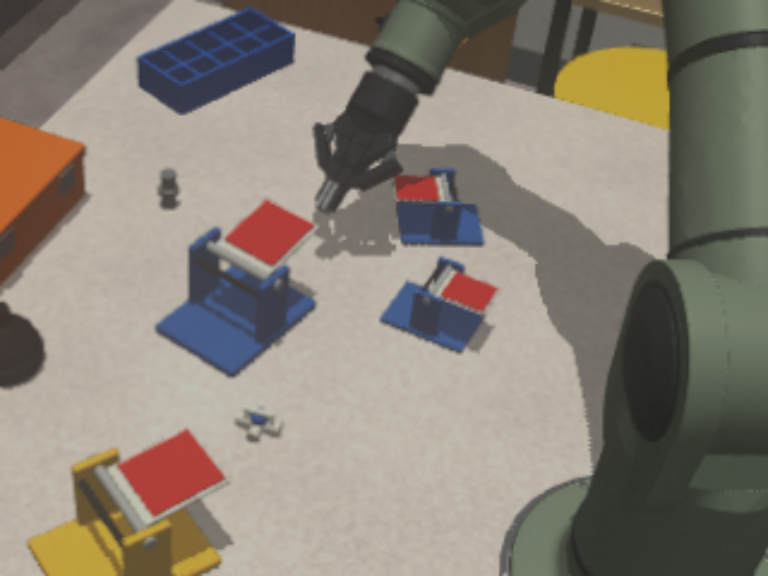

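View pics/wrist1.png

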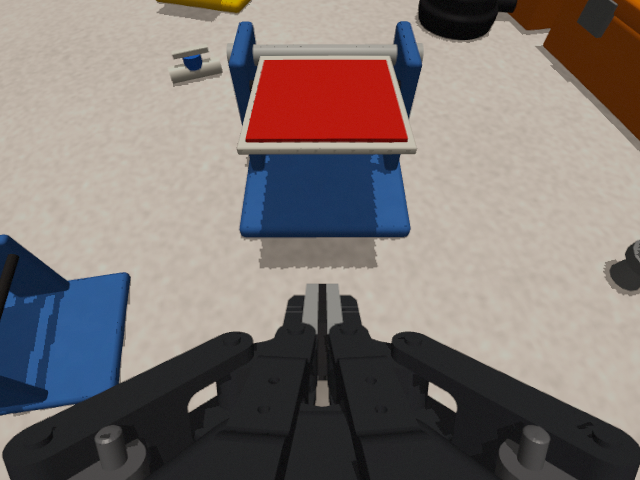

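The crop shows the biggest blue stand with the shut fingertips just outboard of its paddle. In the wrist view the fingers at (322,290) are centred on the paddle edge at (326,150). Next I go under the rim and lift.

```bash
python3 - <<'E'
from plan import *
print(movel(W(-92,56),max_speed=80,guard=6))
if True:
  for a,th in ((.2,48),(.5,48),(.8,46),(1.1,42)):
    th=np.deg2rad(th); x,z=tcp(a,th)
    g=movel(W(x,z),R(th),max_speed=70,guard=8); s=read_state()
    print(a,g,s['time'],s['eef_pos'].round(),s['ft_force'].round(1))
    if g: break
snap('side','side2'); snap('wrist','wrist2')
c=load('side2'); cv2.imwrite('pics/side2c.png',cv2.resize(c['image'][100:340,240:560],None,fx=2.4,fy=2.4))
E
```

```text
False
0.2 False 5.275 [ 506. -244.   84.] [ 0.1 -0.9  0.6]
0.5 False 5.85 [ 508. -234.  112.] [ 0.1 -0.1  0.5]
0.8 False 6.375 [ 512. -219.  134.] [ 0.3 -0.5 -0.6]
1.1 False 6.8583 [ 516. -204.  150.] [-0.1  0.4 -0.1]
```

View pics/side2c.png

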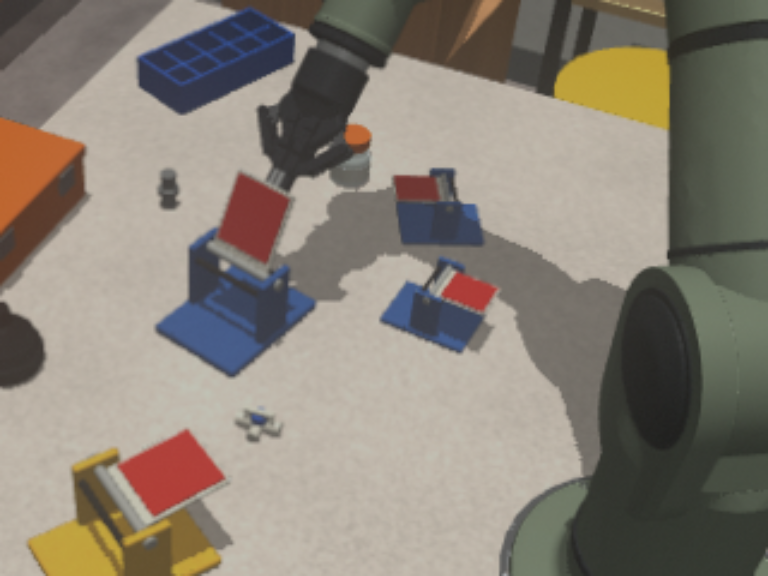

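View pics/wrist2.png

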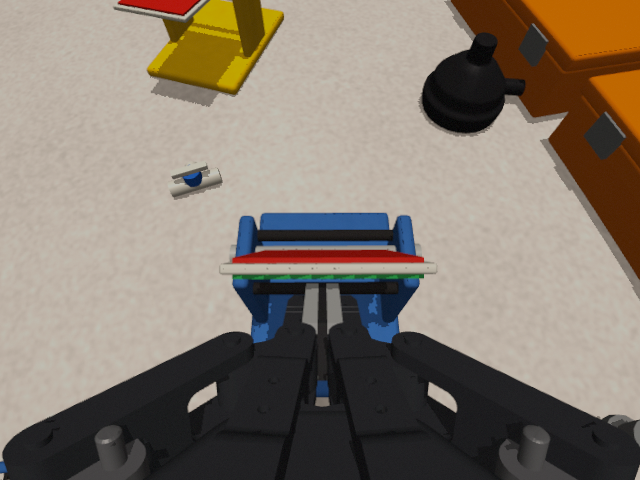

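The paddle is up at about 1.1 rad, resting on the fingertips, and the stand has not moved. I'll carry on over the top.

```bash
python3 - <<'E'
from plan import *
for a,th,r in ((1.4,36,75),(1.7,31,75),(2.0,25,72),(2.3,19,70),(2.6,13,67),(2.85,9,64)):
    th=np.deg2rad(th); x,z=tcp(a,th,r)
    g=movel(W(x,z),R(th),max_speed=70,guard=8); s=read_state()
    print(a,g,s['time'],s['eef_pos'].round(),s['ft_force'].round(1))
    if g: break
else:
    f0=read_state()['ft_force']
    g=movel(W(63,86),max_speed=25,guard=5); s=read_state()
    print('press',g,s['time'],s['eef_pos'].round(1),(s['ft_force']-f0).round(1))
snap('side','side3'); snap('wrist','wrist3')
c=load('side3'); cv2.imwrite('pics/side3c.png',cv2.resize(c['image'][100:340,240:560],None,fx=2.4,fy=2.4))
E
```

```text
1.4 False 7.4417 [ 521. -184.  161.] [ 0.2 -0.4  0.2]
1.7 False 7.9333 [ 526. -161.  166.] [-0.5 -0.8 -0.1]
2.0 False 8.4167 [ 532. -139.  160.] [ 0.5 -0.2  0. ]
2.3 False 8.8917 [ 536. -120.  148.] [ 0.2 -0.6 -0.4]
2.6 False 9.3583 [ 540. -107.  131.] [-0.2 -0.5 -0.3]
2.85 False 9.7667 [ 541. -101.  114.] [-0.3  0.6 -0.3]
press True 10.5333 [542.  -97.9  94.7] [-3.6 -1.7 16.1]
```

View pics/side3c.png

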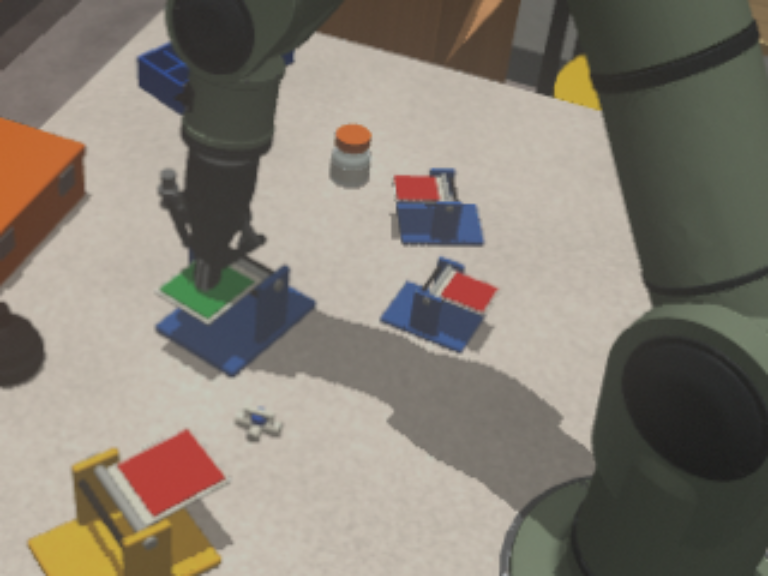

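View pics/wrist3.png

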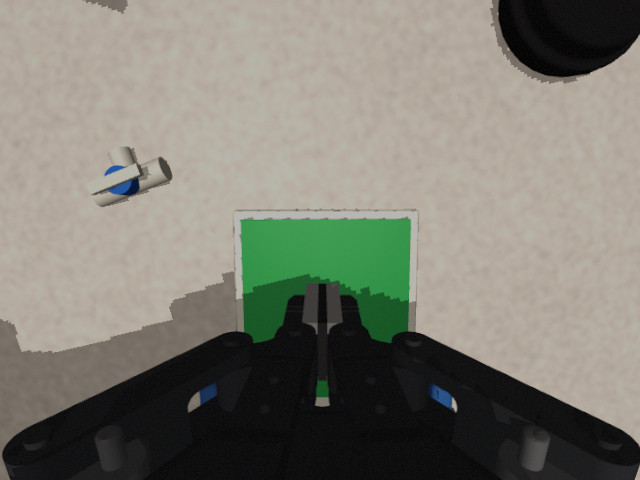

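The green face is up and pressed on its stop: the guard tripped, with the tip at z about 95. I'll retreat and check.

```bash
python3 - <<'E'
from plan import *
movel(W(63,240),max_speed=100)
goto_joints([1.105,.521,-.036,1.599,.021,1.021,-.113])
print(read_state()['time'])
c=snap('top','top4'); snap('side','side4')
b=load('top0')
hsv=cv2.cvtColor(c['image'],cv2.COLOR_BGR2HSV)
def fit(c,lo,hi,near,nm):
    hsv=cv2.cvtColor(c['image'],cv2.COLOR_BGR2HSV); m=cv2.inRange(hsv,lo,hi)
    n,l,st,ce=cv2.connectedComponentsWithStats(m)
    for i in range(1,n):
        if st[i,4]<150: continue
        ys,xs=np.where((l==i)); ok=c['range_z'][ys,xs]>0; P=bydepth(c,np.c_[xs,ys][ok])
        if np.hypot(*(P.mean(0)[:2]-near))>90: continue
        A=np.c_[(P-P.mean(0))[:,:2]@np.c_[X[:2],Y[:2]],np.ones(len(P))]; k=np.linalg.lstsq(A,P[:,2],rcond=None)[0]
        print(nm,st[i,4],P.mean(0).round(1),'slope x,y',k.round(3))
fit(c,(45,100,50),(75,255,255),np.array([545,-105]),'green')
for nm,cc in(('before',b),('after',c)):
    hsv=cv2.cvtColor(cc['image'],cv2.COLOR_BGR2HSV); m=cv2.inRange(hsv,(100,120,50),(125,255,255)); m[:215]=0;m[295:]=0;m[:,:340]=0;m[:,445:]=0
    ys,xs=np.where(m>0); P=bydepth(cc,np.c_[xs,ys]); Q=P[(P[:,2]>5)&(P[:,2]<20)]
    r=cv2.minAreaRect(Q[:,:2].astype(np.float32)); print(nm,len(Q),np.round(r[0],1),np.round(r[1],1),round(r[2],1))
d=cv2.absdiff(c['image'],b['image']).max(2)>40
d=cv2.morphologyEx(d.astype(np.uint8),cv2.MORPH_OPEN,np.ones((3,3)))
n,l,st,ce=cv2.connectedComponentsWithStats(d); print(st[1:].tolist())
E
```

```text
14.275
green 1067 [ 541.5 -103.7   94. ] slope x,y [3.0000e-03 4.0000e-03 9.4022e+01]
before 1508 [ 527.5 -157.3] [153.7 114.6] 75.9
after 1326 [ 528.1 -158.2] [154.1 116.6] 76.0
[[342, 224, 47, 45, 1542], [387, 233, 47, 47, 1532], [340, 258, 6, 6, 31], [414, 276, 8, 6, 46], [597, 374, 7, 12, 48], [617, 384, 23, 12, 165], [626, 395, 6, 7, 33], [601, 396, 35, 23, 387], [616, 400, 4, 3, 12]]
```

View pics/top4.png

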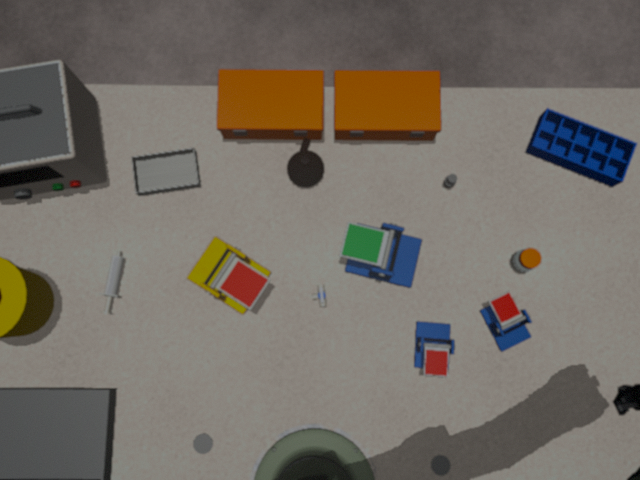

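View pics/side4.png

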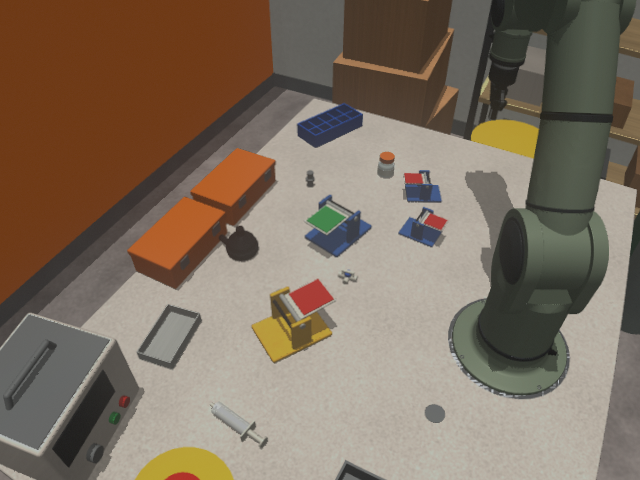

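The paddle is flat with green up at (368,244). Its slope is 0.003 and its height about 94 mm. The stand has not moved, and nothing else changed in the picture except the gripper.

```bash
python3 -c "
from workcell import *
finish_job()"
```

```text
the job is handed in; nothing more can be done
```

The blue-footed flag now shows green: I turned its paddle over the pivot until it lies flat on the other side, then handed the job in. I worked on the largest of the three blue-footed stands, lifting the paddle under its outer edge with the closed fingertips, never pinching it. I pressed it lightly onto its stop, then drew the arm clear.

- **Paddle:** green is up and level, with a measured slope of 0.003 rad and the face about 94 mm above the bench.
- **Stand:** the foot's measured position changed by about 1 mm and 0.1° between the before and after pictures, which is within the measuring noise.
- **Rest of the bench:** comparing the top pictures before and after, only the blue paddle (with its shadow) and the gripper changed.
- **Press on the stop:** I set the press to stop at 5 N, but the reading after it stopped was about 16 N. That was inside the foot's outline, so the stand did not tip.
- **Time:** about 14 s of the 48 s allowed.

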